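# Slide the shim plate under the fixture's bridge and swing the latch shut behind it

## Robot

A 6-joint arm with a two-finger parallel gripper is mounted at the origin on a cart in front of the work surface, level with it; the furniture and walls round the work are solid. World frame = base frame: x ahead of the robot, y to its left, z up, the work surface at z = 0. Lengths are in mm, angles in rad, forces in N, time in s.
With the tool pointing down it reaches from about 150 to 775 mm from the base axis. Payload 6.1 kg.
Tool frame: the origin (TCP) lies between the finger pads; the fingertips stand 22 mm ahead of it and the grasp point (between the pads) lies 3 mm ahead of it; z points along the fingers, y is the line along which they close (so a half turn about z gives the same grasp; the last joint's range is limited). The gripper opens to 85 mm and grips with 20 to 120 N. Pads are 22 mm wide; open, the fingers measure 114 mm over their backs; the gripper's body (76 mm by 85 mm) begins 54 mm behind the grasp point. The pads swing forward as they close: fully open they stand 13 mm farther back than shut.
Start: joints at [-1.318, 0.126, -0.04, 1.405, 0, 1.571], TCP at [131.305, -508.298, 253.295] pointing down, gripper open.
Joint ranges: [-2.72, 2.72], [-0.95, 1.95], [-1.27, 1.35], [-1.78, 2.02], [-1.46, 1.47], [-3.14, 3.14]. Speed limits (rad/s): [2.39, 2.39, 3.01, 3.14, 3.14, 3.14].

## Interface

Orientations are given as a unit quaternion [w, x, y, z].
In Python, from bench import env, kinematics, cams gives the robot as it stands. The module is installed in compiled form; this text tells all that it offers. Calls block until the motion is done:
- env.reach(position, orientation): joint-space move of the TCP to a pose.
- env.servo_line(position, frame=None, rate=150, threshold=None): straight line of the TCP; frame=None keeps the orientation; rate is the mean speed in mm/s. With threshold (N) it stops when the force on the tool has changed by that much, and returns True; else False.
- env.move_j(angles): joint-space move.
- env.grip(opening, force=None): opening from 0.0 (shut) to 1.0 (fully open); force is the grip in N (None keeps the last); returns when the fingers have stopped.
- env.sleep(seconds).
- kinematics.ik(position, orientation): joint angles nearest the present ones, or None.
- cams.capture(name): name is "scene" or "top" or "wrist"; returns the picture (480x640x3 uint8, red, green, blue); there is no depth.
- cams.camera_info(name): a dict with "mtx" (3x3 intrinsics, pixels), "dist" ([k1, k2, p1, p2, k3] as OpenCV has them; the pictures are not rectified), "extrinsics" (4x4, takes a point from world to camera coordinates); the wrist camera has in their place "T_tool_cam" (4x4, takes a point from camera to tool coordinates, whose origin is the TCP and whose axes are the flange's). Camera axes: x right, y down, z forward; pixel columns grow to the right and rows downward; lengths in mm; the calibration is good to about 2 mm. A picture is of the moment at which its call begins: read the wrist's pose just before it. camera_info takes no time and is no camera call.
A pose or a line that the arm cannot do raises env.Unreachable and nothing moves.
- env.sign_off(): hands the job in; it is judged then, once.
Readings, each from a call of its own:
- env.read_time_s(): time.
- env.read_joints(): joint angles.
- env.read_joint_velocities(): joint speeds.
- env.read_tau(): joint torques, N m.
- env.read_position(): TCP position.
- env.read_tool_rot(): TCP orientation.
- env.read_wrist_force(): force on the tool from outside, world axes, zero at the start.
- env.read_torque(): the same for the moment, N m.
- env.read_gripper_width(): opening from 0.0 (shut) to 1.0 (fully open).
- env.read_grasp_force(): force on a finger pad.
Only numpy, scipy, OpenCV 4.12 (cv2) and the standard library are available. Lean on these libraries where they do the work, as an engineer would, in place of code of your own. Each camera call takes 0.05 s, during which the arm holds its last target. There are 200 camera calls.

## Task

With the fingertips, gently push the flat steel plate along the base of the fixture, under the low bridge, until its far end is against the end stop; keep it flat on the base all the way, never tipping, lifting or squeezing it. Then push the swing latch by its upright pin until it is fully shut across the lane behind the plate, and move clear. Leave the bolt on the fixture and the tins, oil can and V-block round it where they are.

Things in the scene. Friction and masses are not known exactly. Their poses are not given: they have to be found in the camera images.
- fixture: Shim fixture, screwed to the table (does not move). Origin on the table surface under the middle of the bridge, z up, x along the lane from the open entry to the end stop, y to the left of that. Grey base plate 290 mm long (x -195 to 95), 140 mm wide (y -70 to 70), its top at z = 8 mm. Two steel cheeks, to z = 20, lead in from y +-39 at x -41 to +-26 at x -15.
- bridge (a point): Middle of the underside of the steel bridge bar, 24 mm above the table: 16 mm above the base's top, so 4 mm above the plate's top. Bridge: x -15 to 15 mm of the fixture, opening y -26 to 26 (3 mm play each side of the plate), top at z = 38 mm, screw heads to 41.
- stop (a point): Middle of the face of the end stop, a steel block 50 mm wide, at x = 45 mm of the fixture; the block's top is at z = 26 mm. The plate's leading end must come to rest against this face.
- plate: Loose flat steel plate, 90 x 46 x 12 mm (x, y, z), 0.2 to 0.4 kg, two small dark holes in its top; origin at the centre of its underside, x along its length, +x end leading. It starts flat on the base at the entry, up to 15 mm off the lane's middle and turned up to 0.2 rad. Home, its origin is at x = 0 of the fixture and its rear end stands out 30 mm before the bridge.
- latch (a joint): Swing latch angle, upright pivot at x -54, y 50 mm of the fixture: 0 = fully shut (limit), bar pointing along the fixture's -y, 4 mm behind the home plate; grows as it opens, to 2.0; at pi/2 the bar points along -x, beside the lane. Starts 1.5 to 1.85. Bar 74 mm long from the pivot, 10 mm thick, z = 11 to 22 mm. Stiff: stays where left, about 1 N at the pin turns it.
- latch_pin (a point): Middle of the latch's upright steel pin (12 mm diameter, from z = 22 to 52 mm above the table), 62 mm from the pivot along the bar; this point is at z = 37 mm. To be pushed round its arc.
- bolt_m12b: Bystander: hex bolt 63 mm tall standing on its head on the fixture's base beyond the end stop; origin under its head.
- grease_tin: Bystander: small round tin, 64 mm wide, 40 mm tall; origin under its centre.
- oil_can: Bystander: oil can with thin spout, 62 mm wide, 151 mm tall; origin under its centre.
- v_block_small: Bystander: grey steel V-block 44 x 40 x 32 mm; origin under its centre.
- pin_tin: Bystander: small round tin, 57 mm wide, 55 mm tall; origin under its centre.

How it is judged (in metres and radians):
On the way, in this order (a step that is already met when the one before it is completed fails the run):
1. the plate lies flat under the bridge against the end stop, the latch still open (x of plate in the frame of fixture above -0.006 m and y of plate in the frame of fixture between -0.008 and 0.008 m and angle between the x axis of plate and the x axis of fixture, either way round below 0.1 rad and angle between plate's own z axis and vertical below 0.05 rad and height (world z) of plate below 0.0115 m and value of joint latch above 0.3 rad), for 0.2 s.
2. the latch is shut behind the plate (value of joint latch below 0.08 rad), for 0.2 s.
At the end, for the whole second after the job is handed in: The plate lies flat on the base under the bridge, within 6 mm of the end stop and 8 mm of the lane's middle, square to within 0.1 rad, at rest; the latch is shut to within 0.08 rad (x of plate in the frame of fixture above -0.006 m and y of plate in the frame of fixture between -0.008 and 0.008 m and angle between the x axis of plate and the x axis of fixture, either way round below 0.1 rad and angle between plate's own z axis and vertical below 0.05 rad and height (world z) of plate below 0.0115 m and value of joint latch below 0.08 rad and linear speed of plate below 0.01 m/s); the robot touches nothing.
It fails at once if the plate is tipped by more than 0.12 rad (angle between plate's own z axis and vertical above 0.12 rad).
It fails at once if the plate is lifted more than 7 mm off the base (height (world z) of plate above 0.015 m).
It fails at once if the plate is pushed off the base (height (world z) of plate below 0.004 m).
It fails at once if the fingers press or squeeze the plate with more than 36 N (contact force between the fingers and plate above 36 N).
It fails at once if a bystander (bolt, tins, oil can or V-block) is moved by more than 15 mm (distance of any of bolt_m12b, grease_tin, v_block_small, pin_tin, oil_can from where it was at the start of the episode above 0.015 m).
It also fails if it takes over 53 s, if anything falls off the work surface, if the arm or the gripper's body presses on something with over 40 N, if the wrist force passes 120 N, or if a joint passes its speed limit or range.

## Working session

There is one attempt and no reset: what is moved stays moved. The work goes in short steps, each a Python script; the robot and the scene stay as the last script left them, time stands still between calls to the robot, and variables do not carry over. Pictures are saved under pics/ and viewed, at most 10 in all, crops included, and the job is handed in when it is done.

```bash
mkdir -p pics; cat > h.py <<'E'
import numpy as np, cv2
from bench import env, kinematics, cams
def cast(name,uv,z,T=None):
    """pixels -> world points on plane z (mm). T: 4x4 cam->world for the wrist."""
    i=cams.camera_info(name)
    K=np.array(i["mtx"],float);d=np.array(i["dist"],float)
    if T is None: T=np.linalg.inv(np.array(i["extrinsics"],float))
    n=cv2.undistortPoints(np.array(uv,float).reshape(-1,1,2),K,d).reshape(-1,2)
    r=np.c_[n,np.ones(len(n))]@T[:3,:3].T
    return T[:3,3]+r*((z-T[2,3])/r[:,2])[:,None]
def snap(name,f):
    im=cams.capture(name); cv2.imwrite("pics/"+f,im[:,:,::-1]); return im
E
python3 - <<'E'
from h import *
for n in("top","scene"):
    snap(n,n+"0.png"); i=cams.camera_info(n); print(n,np.round(np.linalg.inv(np.array(i["extrinsics"])),2).tolist(),i["mtx"])
print(env.read_time_s(),env.read_tool_rot())
E
```

```text
top [[-0.02, -1.0, 0.07, 464.73], [-1.0, 0.02, 0.02, -132.79], [-0.02, -0.07, -1.0, 1200.56], [0.0, 0.0, 0.0, 1.0]] [[460.60101381   0.         319.35357819]
 [  0.         460.60101381 241.77580828]
 [  0.           0.           1.        ]]
scene [[0.89, -0.28, 0.36, -16.09], [-0.46, -0.58, 0.68, -1120.74], [0.02, -0.77, -0.64, 1008.86], [0.0, 0.0, 0.0, 1.0]] [[584.98048267   0.         325.24382461]
 [  0.         584.98048267 234.83762848]
 [  0.           0.           1.        ]]
0.1 [-6.88286929e-04  9.92023674e-01  1.26049789e-01 -8.80082744e-05]
```

View pics/top0.png

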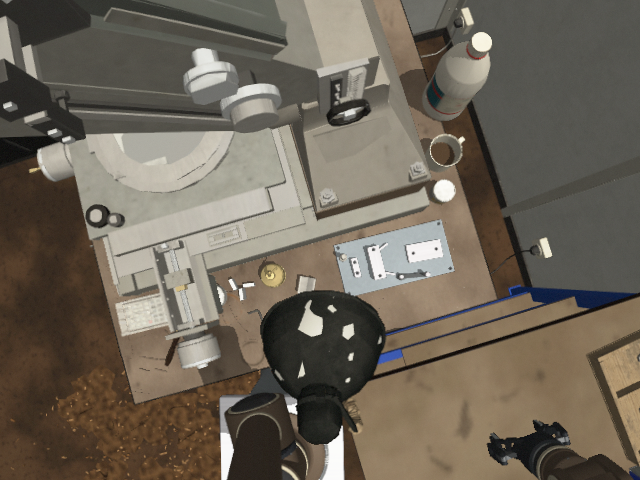

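View pics/scene0.png

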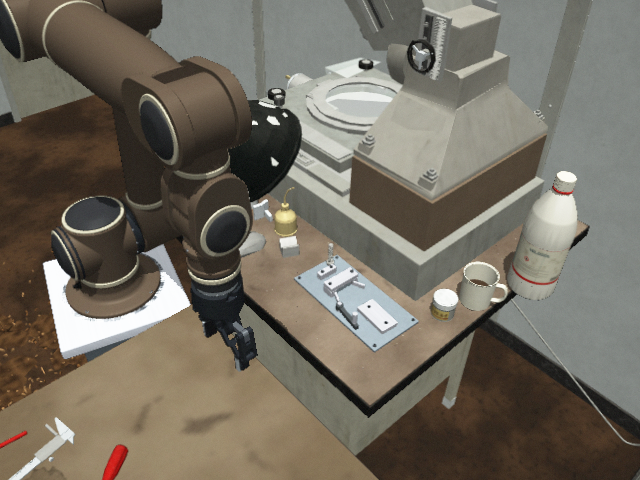

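The top view shows the fixture at about (395,257). Its entry is on the right, with the plate at (424,250), the bridge at (376,262) and the latch at (412,274). A black lamp hood at (322,340) hangs near the arm's side. I'll measure these next.

```bash
python3 - <<'E'
from h import *
im=cv2.imread("pics/top0.png")
x0,y0,x1,y1=325,210,465,300
c=im[y0:y1,x0:x1]
hsv=cv2.cvtColor(c,cv2.COLOR_BGR2HSV)
print(hsv[262-y0,440-x0],hsv[250-y0,424-x0],hsv[285-y0,440-x0],hsv[225-y0,350-x0])
m=((hsv[...,0]>90)&(hsv[...,0]<125)&(hsv[...,1]>20)&(hsv[...,2]>90)).astype(np.uint8)*255
cn=max(cv2.findContours(cv2.morphologyEx(m,cv2.MORPH_CLOSE,np.ones((5,5))),cv2.RETR_EXTERNAL,cv2.CHAIN_APPROX_NONE)[0],key=cv2.contourArea)
p=cast("top",cn.reshape(-1,2)+[x0,y0],8)[:,:2]
print("base",cv2.minAreaRect(p.astype(np.float32)),cv2.boxPoints(cv2.minAreaRect(p.astype(np.float32))).tolist())
w=((hsv[...,1]<20)&(hsv[...,2]>190)).astype(np.uint8)*255
for q in cv2.findContours(w,cv2.RETR_EXTERNAL,cv2.CHAIN_APPROX_NONE)[0]:
    if cv2.contourArea(q)>60:
        print("white",cv2.minAreaRect(cast("top",q.reshape(-1,2)+[x0,y0],20)[:,:2].astype(np.float32)), (q.reshape(-1,2).mean(0)+[x0,y0]))
cv2.imwrite("pics/c0.png",cv2.resize(c,None,fx=5.6,fy=5.6,interpolation=cv2.INTER_CUBIC))
# lamp: triangulate bottom/center
def P(n):
    i=cams.camera_info(n);return np.array(i["mtx"])@np.array(i["extrinsics"])[:3]
X=cv2.triangulatePoints(P("top"),P("scene"),np.array([[322.],[345]]),np.array([[265.],[150]]));print("lamp",(X[:3]/X[3]).T)
E
```

```text
[ 95  15 193] [170   3 247] [ 16  71 158] [ 24  29 177]Traceback (most recent call last):
  File "<stdin>", line 8, in <module>
ValueError: max() iterable argument is empty
```

```bash
python3 - <<'E'
from h import *
im=cv2.imread("pics/top0.png")
x0,y0,x1,y1=325,210,465,300
c=im[y0:y1,x0:x1]
hsv=cv2.cvtColor(c,cv2.COLOR_BGR2HSV)
m=((hsv[...,0]>80)&(hsv[...,0]<125)&(hsv[...,1]>9)&(hsv[...,2]>120)).astype(np.uint8)*255
cn=max(cv2.findContours(cv2.morphologyEx(m,cv2.MORPH_OPEN,np.ones((3,3))),cv2.RETR_EXTERNAL,cv2.CHAIN_APPROX_NONE)[0],key=cv2.contourArea)
p=cast("top",cn.reshape(-1,2)+[x0,y0],8)[:,:2]
print("base",cv2.minAreaRect(p.astype(np.float32)),cv2.boxPoints(cv2.minAreaRect(p.astype(np.float32))).tolist())
w=((hsv[...,1]<9)&(hsv[...,2]>215)).astype(np.uint8)*255
for q in cv2.findContours(w,cv2.RETR_EXTERNAL,cv2.CHAIN_APPROX_NONE)[0]:
    if cv2.contourArea(q)>60:
        print("white",cv2.minAreaRect(cast("top",q.reshape(-1,2)+[x0,y0],20)[:,:2].astype(np.float32)), (q.reshape(-1,2).mean(0)+[x0,y0]))
cv2.imwrite("pics/c0.png",cv2.resize(c,None,fx=5.6,fy=5.6,interpolation=cv2.INTER_CUBIC))
def P(n):
    i=cams.camera_info(n);return np.array(i["mtx"])@np.array(i["extrinsics"])[:3]
X=cv2.triangulatePoints(P("top"),P("scene"),np.array([[322.],[345]]),np.array([[265.],[150]]));print("lamp",(X[:3]/X[3]).T)
E
```

```text
base ((501.64178466796875, -301.2996826171875), (137.7207489013672, 287.30419921875), 12.236993789672852) [[403.8980712890625, -175.50682067871094], [464.7938537597656, -456.28326416015625], [599.385498046875, -427.092529296875], [538.48974609375, -146.31610107421875]]
white ((479.9413146972656, -201.91856384277344), (48.29092788696289, 14.286011695861816), 12.500308990478516) [356.16666667 267.98148148]
white ((494.13641357421875, -266.5919494628906), (83.76136779785156, 52.35184860229492), 12.349041938781738) [379.52173913 261.4       ]
white ((518.1220703125, -378.6383361816406), (44.956085205078125, 87.10980987548828), 9.07347297668457) [424.43877551 250.44897959]
lamp [[ 352.8964587  -125.85014278  357.8056036 ]]
```

View pics/c0.png

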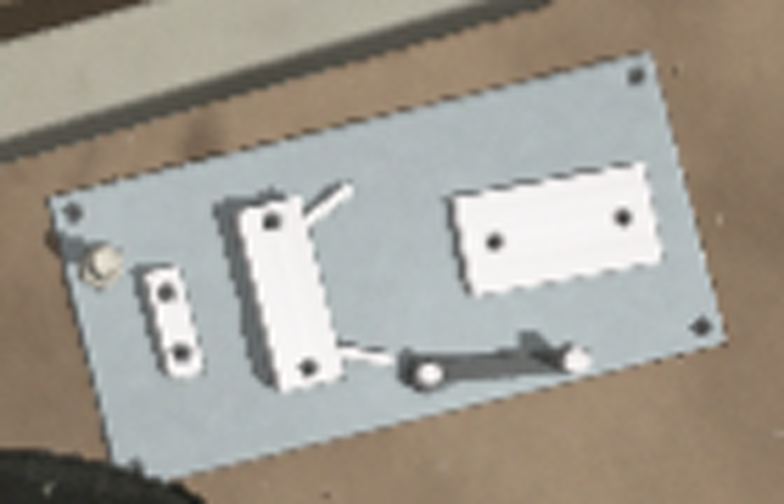

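The crop shows the base square to the measured axes. The plate is at crop (555,232), the pin at (575,360) and the pivot at (428,372). The bridge, stop and plate sizes all match the figures given. Before moving I'll check the arm's clearance to the lamp and work out the latch angle.

```bash
cat >> h.py <<'E'
TH=np.pi/2+np.deg2rad(12.24); O=np.array([491.0,-252.4])
R2=np.array([[np.cos(TH),-np.sin(TH)],[np.sin(TH),np.cos(TH)]])
def W(x,y,z): return [*(O+R2@[x,y]),z]
def F(p): return (np.atleast_2d(p)[:,:2]-O)@R2
def Q(a=0.0):  # tool down, tool x at angle a from fixture x
    h=(TH+a)/2; return [0.,float(np.cos(h)),float(np.sin(h)),0.]
E
python3 - <<'E'
from h import *
pin=F(cast("top",[[427.7,274.3]],52))[0]; piv=F(cast("top",[[401.3,276.7]],30))[0]
print("pin",pin,"piv",piv,"angle",np.arctan2(-(pin[0]+54),-(pin[1]-50)))
print("plate",F([[518.1,-378.6]]))
# planar FK fit
A=[];b=[]
for r in(400,500,600,700):
  for z in(60,200,350):
    a=-.6;q=kinematics.ik([r*np.cos(a),r*np.sin(a),z],Q())
    if q is None: continue
    f=q[1]-q[2]
    A+=[[np.sin(q[1]),np.cos(f),np.sin(f),1,0],[np.cos(q[1]),-np.sin(f),np.cos(f),0,1]];b+=[r,z]
s=np.linalg.lstsq(np.array(A),np.array(b),rcond=None);print(s[0],s[1],len(b))
for n,p,a in [("start",W(-195,0,20),0),("high",W(-195,0,120),0),("home",W(-60,0,30),0),("latch0",W(-115,85,50),-1.7),("latch1",W(-71,-12,50),0)]:
    q=kinematics.ik(p,Q(a)); 
    e=[s[0][0]*np.sin(q[1]),s[0][0]*np.cos(q[1])+s[0][4]]
    print(n,np.round(p),np.round(q,2),"elbow r,z rel",np.round(e))
E
```

```text
pin [-115.80850794   59.81257596] piv [-53.70005412  50.98629329] angle 1.728240054392505
plate [[-129.07662987    0.27133112]]
[ 5.31000000e+02  4.51400000e+02  7.97000000e+01 -5.70372534e-13
 -2.77800000e+02] [2.53896973e-25] 24
start [ 532. -443.   20.] [-0.69  0.52 -0.02  1.03  0.    0.66] elbow r,z rel [264. 183.]
high [ 532. -443.  120.] [-0.69  0.47  0.13  1.23  0.    0.66] elbow r,z rel [240. 196.]
home [ 504. -311.   30.] [-0.55  0.34 -0.27  0.96  0.    0.8 ] elbow r,z rel [176. 223.]
latch0 [ 432. -383.   50.] [-0.72  0.3  -0.28  0.99  0.    2.33] elbow r,z rel [156. 230.]
latch1 [ 518. -319.   50.] [-0.55  0.35 -0.2   1.01  0.    0.8 ] elbow r,z rel [183. 221.]
```

The latch angle is about 1.73 and the geometry is consistent. I'll go behind the plate, touch down lightly on the base to calibrate the tip height, then take a picture.

```bash
python3 - <<'E'
from h import *
env.grip(0.25,20)
env.reach(W(-194,0,130),Q()); 
env.servo_line(W(-194,0,60))
snap("scene","s1.png"); snap("wrist","w1.png")
t=env.servo_line(W(-194,0,12),rate=40,threshold=4)
print(t,env.read_position(),env.read_wrist_force(),env.read_gripper_width(),env.read_time_s())
E
```

```text
True [ 531.96622479 -441.817314     30.16336412] [-1.79826428  0.85350491  6.36788428] 0.24822436182970342 3.7833
```

View pics/s1.png

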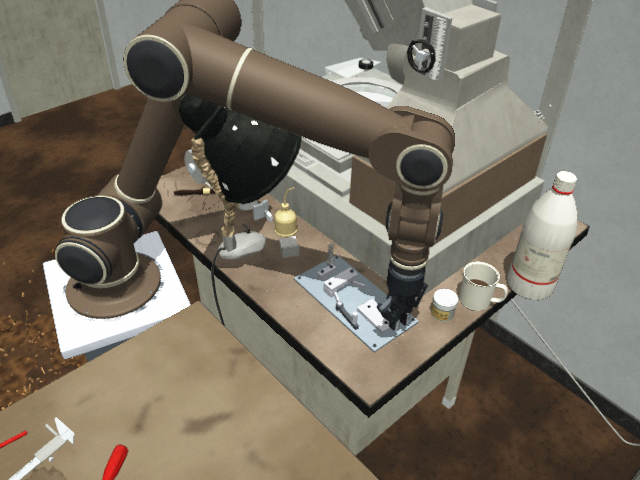

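View pics/w1.png

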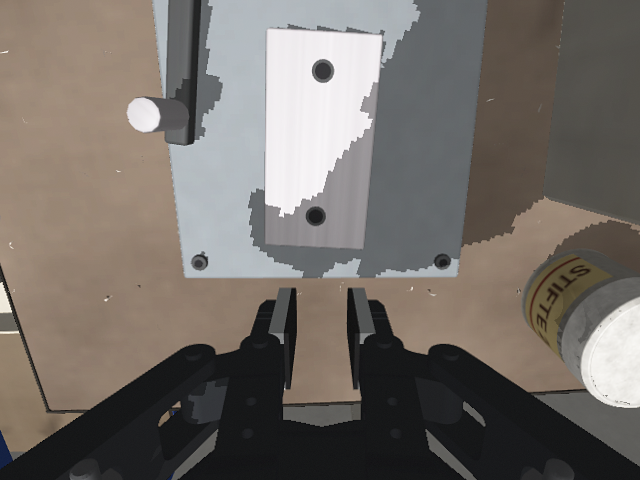

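The scene view shows the lamp on a gooseneck (stand at (230,245), apex about (205,112)) passing under the forearm. The wrist view shows the plate's rear end at (315,247), with the pads aligned behind it. The touch-down put the tips 22 mm ahead, as given. Next is a lamp clearance check.

```bash
python3 - <<'E'
from h import *
def P(n):
    i=cams.camera_info(n);return np.array(i["mtx"])@np.array(i["extrinsics"])[:3]
for a,b in [((320,430),(200,115)),((322,345),(262,150)),((385,325),(235,200))]:
    X=cv2.triangulatePoints(P("top"),P("scene"),np.array(a,float)[:,None],np.array(b,float)[:,None]);X=(X[:3]/X[3]).ravel()
    p=P("scene")@np.r_[X,1];print("lamp",X.round(),(p[:2]/p[2]).round())
q=env.read_joints();c,s=np.cos(q[0]),np.sin(q[0])
for r,z in((531*np.sin(q[1]),531*np.cos(q[1])),):
  for h in(100,150,200,250): 
    p=P("scene")@[r*c,r*s,z+h,1]; w=P("scene")@[688*c,688*s,30+277.8+h,1]; print(h,"elbow px",p[:2]/p[2],"wrist",w[:2]/w[2])
E
```

```text
lamp [ 232. -118.  463.] [196. 114.]
lamp [ 349. -124.  357.] [258. 149.]
lamp [ 305. -224.  315.] [257. 196.]
100 elbow px [180.03692568  78.06534851] wrist [416.87201348 186.99925561]
150 elbow px [175.87533099  49.99974522] wrist [420.36329913 163.31166063]
200 elbow px [171.43136031  20.02981121] wrist [424.08345131 138.07125725]
250 elbow px [166.67526433 -12.04508146] wrist [428.0557372  111.12018286]
```

The forearm clears the lamp by more than 100 mm, so I'll push.

```bash
python3 - <<'E'
from h import *
env.servo_line(W(-194,0,34.5),rate=40)
for x,v in((-150,50),(-110,50),(-75,40)):
    t=env.servo_line(W(x,0,34.5),rate=v,threshold=12)
    print(x,t,F(env.read_position()),np.round(env.read_wrist_force(),1),env.read_time_s())
    if t: break
snap("wrist","w2.png")
E
```

```text
-150 False [[-1.50005059e+02 -8.30157656e-02]] [0.4 0.5 0. ] 5.0917
-110 False [[-1.09880047e+02 -6.93576412e-02]] [ 0.   0.9 -0.2] 6.0417
-75 False [[-7.49155558e+01 -6.36732999e-02]] [ 0.4 -0.2 -0.5] 7.0667
```

View pics/w2.png

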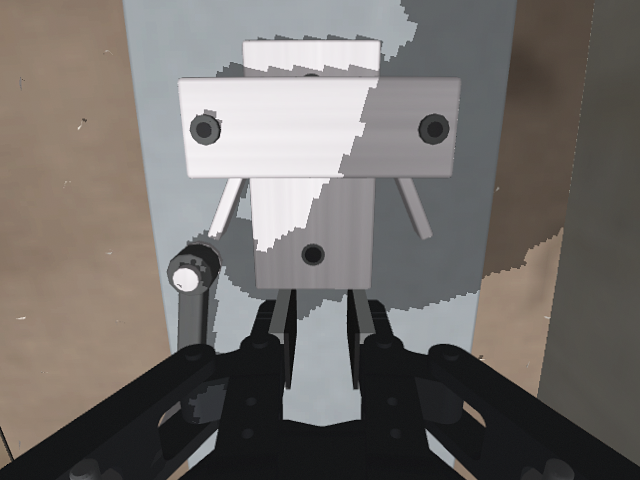

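The plate is square and well under the bridge (rear edge at row 289, hole at (313,255)). The latch is still open at the left. Now the slow final push against the stop.

```bash
python3 - <<'E'
from h import *
t=env.servo_line(W(-45,0,34.5),rate=20,threshold=7)
print(t,F(env.read_position()),np.round(env.read_wrist_force(),1),env.read_time_s())
env.sleep(0.3)
snap("wrist","w3.png")
E
```

```text
True [[-57.25504107  -0.13347115]] [ 0.5 -2.8  1.3] 8.05
```

View pics/w3.png

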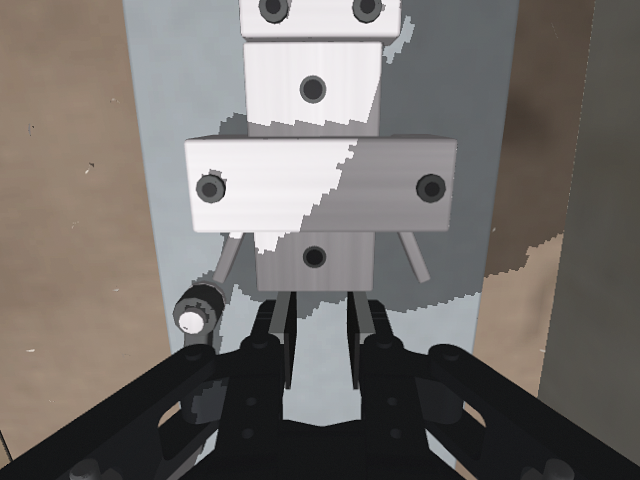

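The plate's far end is against the stop (seam at row 40) and square. The contact was at x = -57, as expected. I'll back off, close the fingers and take the pin round its arc.

```bash
python3 - <<'E'
from h import *
env.servo_line(W(-75,0,34.5),rate=60); env.servo_line(W(-75,0,130))
env.grip(0.0)
def at(a,d,z=53):
    return W(-54-62*np.sin(a)-d*np.cos(a), 50-62*np.cos(a)+d*np.sin(a), z),Q(-a)
p,q=at(1.73,32,130); env.reach(p,q); env.servo_line(at(1.73,32)[0],rate=100)
for a in np.linspace(1.73,0.15,11):
    t=env.servo_line(*at(a,17),rate=50,threshold=15)
    if t: break
print(a,t,F(env.read_position()),np.round(env.read_wrist_force(),1),env.read_time_s())
if not t:
    t=env.servo_line(at(0,9)[0],rate=20,threshold=8)
    print(t,F(env.read_position()),np.round(env.read_wrist_force(),1),env.read_time_s())
    env.sleep(0.3); snap("wrist","w4.png")
E
```

```text
0.15 False [[-80.24081007  -8.65609953]] [-0.5 -0.2  0.4] 16.2417
True [[-72.04576711 -10.07481067]] [-0.4 -2.5  1.1] 16.7917
```

View pics/w4.png

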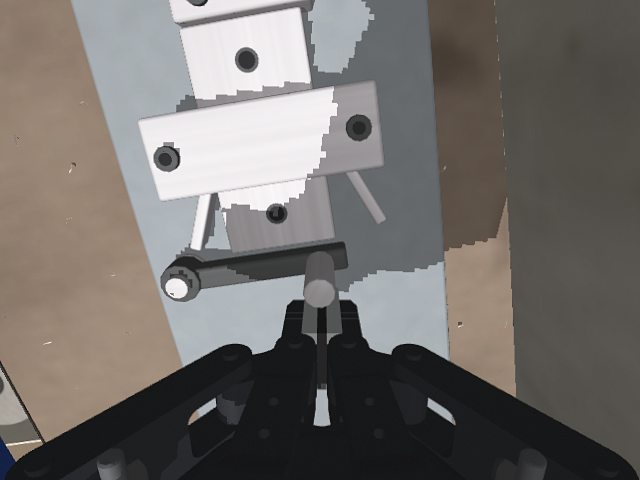

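The bar lies across the lane behind the plate, close to parallel with the bridge. One slightly firmer nudge will confirm the limit, then I'll back off and check from above.

```bash
python3 - <<'E'
from h import *
t=env.servo_line(W(-64,-12,53),rate=15,threshold=14)
print(t,F(env.read_position()),np.round(env.read_wrist_force(),1))
env.servo_line(W(-95,-12,53),frame=Q(),rate=60); env.servo_line(W(-95,-12,110),rate=100)
env.sleep(0.3); snap("wrist","w5.png")
env.servo_line(W(-110,-12,170),rate=100)
print(np.round(env.read_wrist_force(),1),env.read_time_s())
E
```

```text
True [[-71.92508123  -9.8261281 ]] [-0.  -2.8  1.8]
[0.1 0.2 0.9] 19.8583
```

View pics/w5.png

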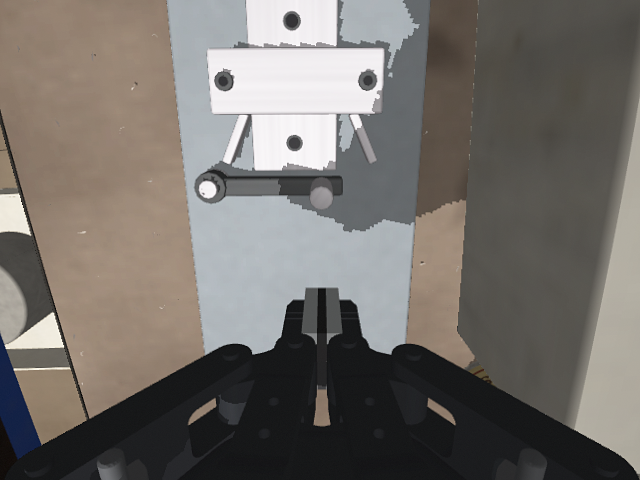

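The bar (rows 177–194, columns 225–343) is parallel to the bridge, so the latch is shut. The plate is home and square, and the gripper is clear.

```bash
python3 -c "
from h import *
print(env.sign_off())"
```

```text
the job is handed in; nothing more can be done
None
```

The plate is flat against the end stop, the latch is shut behind it and the arm is clear; I handed the job in at about 20 s, and sign-off returned no verdict.

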